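Ready the fume enclosure: extraction on, sash to its working mark

ROBOT

A 6-joint arm with a two-finger parallel gripper is mounted at the origin on the work surface; the furniture and walls round the work are solid. World frame = base frame: x ahead of the robot, y to its left, z up, the work surface at z = 0. Lengths are in m, angles in degrees, forces in N, time in s.
With the tool pointing down it reaches from about 0.3 to 0.75 m from the base axis. Payload 8.5 kg.
Tool frame: the origin (TCP) lies midway between the tips of the shut fingers; the grasp point (between the pads) lies env.tcp_to_grasp behind it (env.tcp_to_grasp is the distance from the TCP to the grasp point, in m); z points along the fingers, y is the line along which they close (so a half turn about z gives the same grasp; the last joint's range is limited). The gripper opens to 85 mm and grips with 20 to 120 N. Pads are 22 mm wide; open, the fingers measure 114 mm over their backs; the gripper's body (76 mm by 85 mm) begins 54 mm behind the grasp point. The pads swing forward as they close: fully open they stand 13 mm farther back than shut.
Start: joints at [63.409, 21.807, 74.336, -0, 83.858, -12.336], TCP at [0.135, 0.533, 0.231] pointing down, gripper open.
Joint ranges: [-178.18, 178.18], [-50.72, 133.34], [12.68, 142.11], [-81.47, 261.47], [9.98, 163.14], [-165.26, 165.26]. Speed limits (degrees/s): [136.94, 136.94, 180, 180, 180, 180].

INTERFACE

Orientations are given as a 3x3 rotation matrix whose columns are the frame's x, y, z axes.
In Python, from rig import observe, optics, job, env gives the robot as it stands. The module is installed in compiled form; this text tells all that it offers.
- The arm moves only by the shell command python3 -m jog 'ROWS' [FORCE]. ROWS is JSON, a list of rows, each a list of 7 numbers: the turn, a rotation vector about the tool's x, y, z in rad, then the shift along the tool's x, y, z in m, then the opening in per cent of the stroke, from 0 (shut) to 100 (fully open). A call has 1 to 10 rows; each row shifts and turns the commanded pose from where the row before left it, along the tool's axes as they then stand; what a row does not reach is not made up. A row lasts 1/8 s, in which the tool goes at most 62.5 mm and 10.7 degrees, less where a joint would pass 70% of its speed; a pose out of reach is approached as far as the arm can. A call is refused whole if a number of a shift passes 0.0625 or a number of a turn 0.188, either way. A call with a gripper value outside its range is refused whole. The fingers move at their own pace and stop on an object; FORCE is the grip in N (left out, the last holds). Time passes only in rows, so rows that do not move let the fingers close. It gives the time, the measured TCP pose, the force, the opening and the grip force at its end, in the units of the state.
- observe(): the state, without advancing time (a new reading comes with each control period).
- optics.get_image(name): name is "scene" or "side" or "wrist"; returns a dict with "pixels" (480x640x3 uint8, red, green, blue), "mtx" (3x3 intrinsics, pixels), "dist_coeffs" ([k1, k2, p1, p2, k3] as OpenCV has them; the pictures are not rectified), "rvec" (rotation vector, rad) and "tvec" (3), from world to camera coordinates, as OpenCV has them. Camera axes: x right, y down, z forward; pixel columns grow to the right and rows downward; lengths in m; the calibration is good to about 2 mm. A picture is of the moment at which its call begins. There is no depth.
- job.close_job(): hands the job in; it is judged then, once.
The state is a dict: "time_s": time; "q": joint angles; "qvel": joint speeds; "joint_efforts": joint torques, N m; "position": TCP position; "tool_rot": TCP orientation; "ft_force": force on the tool from outside, world axes, zero at the start; "wrist_torque": the same for the moment, N m; "grip_width": finger opening in m; "gripper_force": force on a finger pad.
Only numpy, scipy, OpenCV 4.12 (cv2) and the standard library are available. Lean on these libraries where they do the work, as an engineer would, in place of code of your own. Each camera call takes 0.05 s, during which the arm holds its last target. There are 200 camera calls.

TASK

Make the bench fume enclosure ready for work: first switch its extraction on by pushing the red toggle on the control box at its right-hand side fully over, away from the robot, and only then push the clear sliding sash up from beneath its lip until the underside of the lip is level with the tip of the orange pointer clamped on the left jamb. Stop there, without raising the sash well past the pointer, and leave it standing; its counterweight will keep it. Only push: do not pinch the lip, do not shift the pointer, and leave the bottle, flux pot, tape roll and solder spool around the enclosure where they are.

Things in the scene. Friction and masses are not known exactly. Their poses are not given: they have to be found in the camera images.
- hood: The fixed enclosure: white plinth 98 mm high with an upright front, clear sloping front above it, grey control box on its right, counterweight in a channel on its left side. 360 mm wide, 235 mm deep, 450 mm tall. Origin on the bench below the middle of the plinth's front face; x into the enclosure (away from the robot), y to the left, z up.
- sash (a joint): Travel of the clear sash up its sloping track, m: 0 closed (as it starts), stop at 0.125. The front leans back 35 degrees from upright. Counterweighted: the sash stays where it is left; 2 to 5 N along the slope move it.
- fan_switch (a joint): Angle of the red toggle, rad: 0 = off (as it starts), leaning toward the robot; 0.9 = on, leaning away from it. It stays where it is left; about 2 N at its tip moves it.
- lip_underside (a point): Point on the underside of the sash lip, halfway along it, 15 mm in from its nose; moves with the sash. Axes: z = up the slope, as the sash slides; x = square to the pane, into the enclosure and downward; y = along the lip, to the left. Closed, it is 122 mm above the bench and 25 mm in front of the plinth's front face; the space below it is open.
- pointer_tip (a point): Tip of the orange pointer clamped on the left jamb (22 mm wide, black thumbscrew standing out to 36 mm from the pane). Axes as lip_underside; the sash is at its mark when lip_underside and this point are level along this z. The tip is 150 mm left of the lip's middle, 20 mm beyond the lip's end. Set anew each time, 65 to 112 mm of sash travel above closed. Held by friction.
- switch_tip (a point): Free end of the red toggle, the middle of a round bar 10 mm thick, 20 mm long along y; moves with it. When off, the hinge axis (along y) is 37 mm lower and 18 mm farther from the robot; from off to on the tip moves 36 mm along the hood's x. Axes when off: as the hood's. The control box below it is 75 mm high, the black bezel round the toggle's foot 13 mm more.
- lip_pad: Black rubber strip, the underside and nose of the lip: 260 mm long, 35 mm deep. The place to push. Origin on the sash's lower edge, halfway along; axes as lip_underside. The lip is a straight level ledge, 10 mm thick in all, standing out 35 mm square from the sash's lower rail.
- lip_bar: Bright aluminium upper part of the lip, above the rubber strip; same origin and axes. Fingers on it and on the rubber strip at once count as pinching.
- alcohol_bottle: White pump bottle with blue collar, 60 mm across, 118 mm tall, standing left of the enclosure; origin at the middle of its base.
- flux_pot: Small amber pot with white lid, 37 mm across, 28 mm tall, standing before the left part of the enclosure; origin at the middle of its base.
- tape_roll: Yellow tape roll lying flat, 82 mm across, 18 mm tall, before the right part of the enclosure; origin at the middle of its base.
- solder_spool: Solder spool, 56 mm across, 40 mm tall, standing left of the enclosure; origin at the middle of its base.

How it is judged (in metres and radians):
On the way, in this order (a step that is already met when the one before it is completed fails the run):
1. the toggle is pushed fully over to on while the sash is still closed (value of joint fan_switch above 0.75 rad and value of joint sash below 0.02 m), for 0.1 s.
2. the sash is on its way up, pushed by the fingers on the rubber underside or nose of its lip (value of joint sash above 0.04 m and contact force between the fingers and lip_pad above 0.3 N), for 0.1 s.
At the end, for the whole second after the job is handed in: The toggle is on (at least 0.75 rad of its 0.9), the underside of the lip is level with the pointer's tip to within 8 mm along the slope, the sash is at rest and nothing touches it (value of joint fan_switch above 0.75 rad and z of lip_underside in the frame of pointer_tip between -0.008 and 0.008 m and velocity of joint sash between -0.003 and 0.003 m/s).
It fails at once if the sash is opened (more than 20 mm) while the extraction is off (value of joint fan_switch below 0.6 rad and value of joint sash above 0.02 m).
It fails at once if the sash is raised more than 18 mm past the pointer (z of lip_underside in the frame of pointer_tip above 0.018 m).
It fails at once if the lip is pinched: fingers on its upper side and its underside at once (contact force between the fingers and lip_bar above 0.5 N and contact force between the fingers and lip_pad above 0.5 N).
It fails at once if the pointer is shifted along its jamb by more than 4 mm (distance of pointer_tip from where it was at the start of the episode above 0.004 m).
It fails at once if the bottle, flux pot, tape roll or solder spool is moved more than 25 mm, lifted or tipped (distance of any of alcohol_bottle, flux_pot, tape_roll, solder_spool from where it was at the start of the episode above 0.025 m or height (world z) of any of alcohol_bottle, flux_pot, tape_roll, solder_spool above 0.012 m or angle between any of alcohol_bottle, flux_pot, tape_roll, solder_spool's own z axis and vertical above 0.3 rad).
It also fails if it takes over 51 s, if anything falls off the work surface, if the arm or the gripper's body presses on something with over 40 N, if the wrist force passes 120 N, or if a joint passes its speed limit or range.

## Working session

There is one attempt and no reset: what is moved stays moved. The work goes in short steps, Python scripts to look and compute and a shell command to move; the robot and the scene stay as the last step left them, time stands still between calls to the robot, and variables do not carry over. Pictures are saved under pics/ and viewed, at most 10 in all, crops included, and the job is handed in when it is done.

```bash
mkdir -p pics
python3 - <<'E'
from rig import observe, optics, env
import cv2, pickle, numpy as np
s=observe(); print(s, env.tcp_to_grasp)
for n in ("scene","side"):
    im=optics.get_image(n); pickle.dump(im,open(f'{n}0.pkl','wb'))
    cv2.imwrite(f'pics/{n}0.png',im['pixels'][:,:,::-1])
    R=cv2.Rodrigues(np.array(im['rvec'],float))[0]; print(n,-R.T@np.ravel(im['tvec']),R[2],im['mtx'])
E
```

```text
{'time_s': 0.0, 'q': array([ 6.34076225e+01,  2.18421371e+01,  7.43878273e+01, -7.52911454e-04,
        8.38575182e+01, -1.23365679e+01]), 'qvel': array([-0.03049482,  0.12882509,  0.044457  , -0.09605168,  0.09909228,
        0.05155795]), 'joint_efforts': array([ 1.41328451e-04, -4.48465204e+01, -2.31287527e+01, -1.83239522e-04,
        4.65965059e-03,  5.51086123e-05]), 'position': array([0.13530937, 0.53277651, 0.23068294]), 'tool_rot': array([[-9.69206189e-01,  2.46249694e-01, -6.71800069e-04],
       [ 2.46250411e-01,  9.69205270e-01, -1.37118679e-03],
       [ 3.13457839e-04, -1.49439377e-03, -9.99998834e-01]]), 'ft_force': array([ 0.73195039, -0.2070368 , -0.2811818 ]), 'wrist_torque': array([-0.02836869,  0.0358721 ,  0.01397982]), 'gripper_force': 0.0, 'grip_width': 0.08533074255443777} 0.0187
scene [-0.21836533 -0.34710801  0.75975434] [ 0.65956503  0.403137   -0.63439304] [[443.79832558   0.         330.19179517]
 [  0.         443.79832558 235.61676266]
 [  0.           0.           1.        ]]
side [ 0.39591469 -0.85955318  0.77175682] [ 0.0990707   0.80175488 -0.58938451] [[614.36411752   0.         320.21228728]
 [  0.         614.36411752 236.62854199]
 [  0.           0.           1.        ]]
```

View pics/scene0.png

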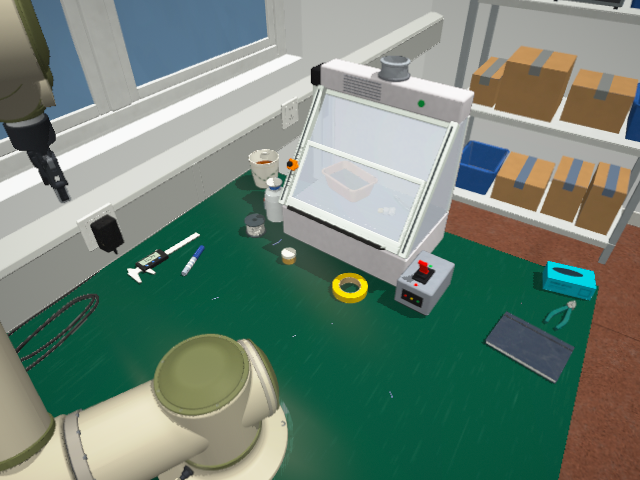

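View pics/side0.png

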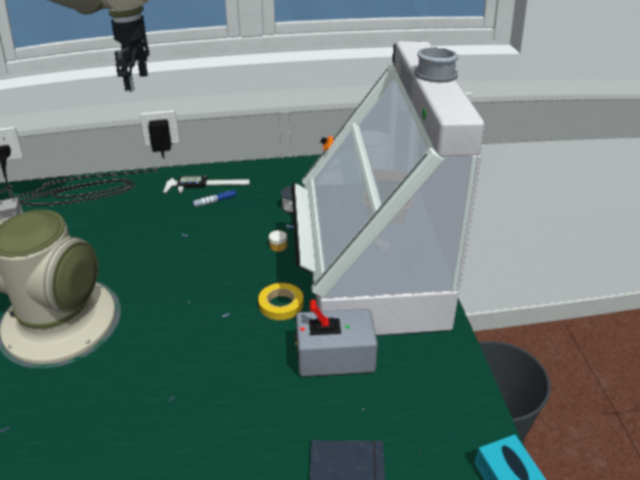

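Run:
```python
import cv2,pickle,numpy as np
a=pickle.load(open('scene0.pkl','rb'))['pixels'];b=pickle.load(open('side0.pkl','rb'))['pixels']
A=cv2.resize(a[130:330,260:460],None,fx=3,fy=3,interpolation=cv2.INTER_CUBIC)[:,:,::-1]
cv2.imwrite('pics/cropA.png',A)
B=cv2.resize(b[130:380,265:465],None,fx=2.4,fy=2.4,interpolation=cv2.INTER_CUBIC)[:,:,::-1]
cv2.imwrite('pics/cropB.png',B)
for n,p in(('scene',a),('side',b)):
    h=cv2.cvtColor(p,cv2.COLOR_RGB2HSV)
    for c,lo,hi in(('red',(0,180,120),(5,255,255)),('orange',(8,200,180),(18,255,255)),('yellow',(23,180,120),(32,255,255))):
        m=cv2.inRange(h,lo,hi); k,l,st,ce=cv2.connectedComponentsWithStats(m)
        print(n,c,[(st[i].tolist(),ce[i].round(1).tolist()) for i in range(1,k) if st[i][4]>12])
```

```text
scene red [([419, 260, 10, 14, 88], [423.3, 266.8])]
scene orange [([287, 159, 11, 11, 59], [293.3, 164.6])]
scene yellow [([332, 273, 36, 30, 593], [349.5, 288.6])]
side red [([310, 300, 19, 26, 171], [318.4, 313.1])]
side orange [([324, 138, 8, 10, 33], [328.4, 142.3])]
side yellow [([258, 283, 45, 36, 770], [280.0, 302.4])]
```

View pics/cropA.png

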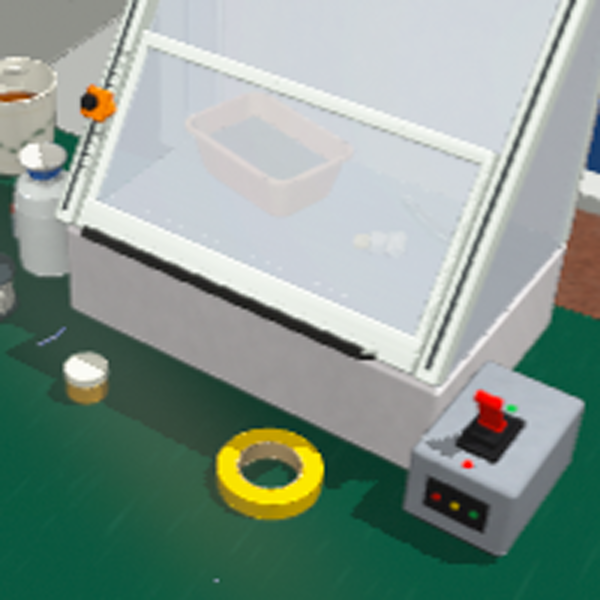

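View pics/cropB.png

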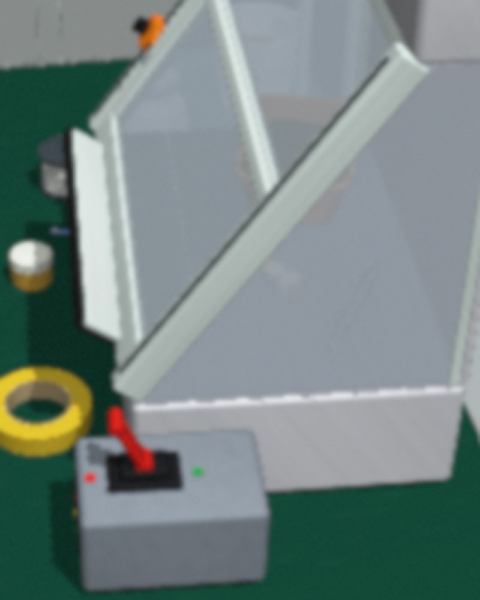

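```bash
cat > h.py <<'E'
import cv2,pickle,numpy as np
def ray(im,uv):
    R=cv2.Rodrigues(np.array(im['rvec'],float))[0]; c=-R.T@np.ravel(im['tvec'])
    p=cv2.undistortPoints(np.array([[uv]],float),im['mtx'],np.array(im['dist_coeffs']))[0,0]
    d=R.T@np.array([p[0],p[1],1]); return c,d/np.linalg.norm(d)
def onz(im,uv,z):
    c,d=ray(im,uv); return c+d*(z-c[2])/d[2]
def onplane(im,uv,p0,n):
    c,d=ray(im,uv); return c+d*(n@(p0-c))/(n@d)
def tri(*obs):
    A=np.zeros((3,3));b=np.zeros(3)
    for im,uv in obs:
        c,d=ray(im,uv);M=np.eye(3)-np.outer(d,d);A+=M;b+=M@c
    x=np.linalg.solve(A,b)
    res=[np.linalg.norm((np.eye(3)-np.outer(d,d))@(x-c)) for c,d in (ray(i,u) for i,u in obs)]
    return x,max(res)
def proj(im,P): return cv2.projectPoints(np.array(P,float).reshape(-1,1,3),np.array(im['rvec'],float),np.array(im['tvec'],float),im['mtx'],np.array(im['dist_coeffs']))[0][:,0]
E
python3 - <<'E'
from h import *
np.set_printoptions(precision=4,suppress=True)
a=pickle.load(open('scene0.pkl','rb'));b=pickle.load(open('side0.pkl','rb'))
A=lambda x,y:(260+x/3-.33,130+y/3-.33); B=lambda x,y:(265+x/2.4-.3,130+y/2.4-.3)
for n,p,q in(('lipL',(83,232),(70,130)),('lipR',(366,357),(84,326)),('togtop',(489,394),(114,409)),('orange',None,None)):
    print(n, tri((a,A(*p)),(b,B(*q))) if p else tri((a,(293,164.3)),(b,(328.4,142.3))))
print('plinth bottom L,R',onz(a,A(74,305),0),onz(a,A(410,465),0))
print('plinth top L',onz(a,A(72,225),.098))
print('box top FL,FR,BR,BL',[onz(b,B(*p),.075) for p in((80,525),(268,518),(256,432),(76,436))])
print('box top scene',[onz(a,A(*p),.075) for p in((412,452),(502,500),(582,410),(490,365))])
print('plinth bottom right side',[onz(b,B(*p),0) for p in((270,490),(450,478))])
print('tape',onz(a,(349.5,288.6),.015),onz(b,(280,302.4),.015),'flux',onz(a,A(86,380),.02))
E
```

```text
lipL (array([0.4744, 0.1994, 0.1296]), np.float64(0.0006169007117063363))
lipR (array([ 0.459 , -0.0639,  0.1303]), np.float64(0.0005648073953634725))
togtop (array([ 0.4689, -0.1546,  0.132 ]), np.float64(0.0010865005302791077))
orange (array([0.5496, 0.2327, 0.2007]), np.float64(0.000559051239306213))
plinth bottom L,R [0.5197 0.2507 0.    ] [ 0.5001 -0.0946 -0.    ]
plinth top L [0.5115 0.24   0.098 ]
box top FL,FR,BR,BL [array([ 0.4409, -0.1985,  0.075 ]), array([ 0.5623, -0.2095,  0.075 ]), array([ 0.5704, -0.1278,  0.075 ]), array([ 0.4468, -0.1142,  0.075 ])]
box top scene [array([ 0.4419, -0.1151,  0.075 ]), array([ 0.4328, -0.1886,  0.075 ]), array([ 0.5511, -0.2043,  0.075 ]), array([ 0.5615, -0.1256,  0.075 ])]
plinth bottom right side [array([ 0.5873, -0.1119, -0.    ]), array([ 0.7227, -0.1203,  0.    ])]
tape [ 0.4162 -0.0135  0.015 ] [ 0.4238 -0.0221  0.015 ] flux [0.4259 0.1676 0.02  ]
```

```bash
python3 -m jog '[[0,0,-0.187,0,0,0,0],[0,0,0,-0.035,-0.049,0,0],[0,0,0,-0.035,-0.049,0,0],[0,0,0,-0.035,-0.049,0,0],[0,0,0,-0.035,-0.049,0,0],[0,0,0,-0.035,-0.049,0,0],[0,0,0,-0.035,-0.049,0,0],[0,0,0,-0.035,-0.049,0,0]]'
python3 -m jog '[[0,0,0,-0.008,-0.054,0,0],[0,0,0,-0.008,-0.054,0,0],[0,0,0,-0.008,-0.054,0,0],[0,0,0,-0.008,-0.054,0,0],[0,0,0,-0.008,-0.054,0,0],[0,0,0,-0.008,-0.054,0,0],[0,0,0,0,0,0,0],[0,0,0,0,0,0,0]]'
cat >> h.py <<'E'
O=np.array([.504,.0656,0]);X=np.array([.9983,-.0584,0]);Y=np.array([.0584,.9983,0]);H=np.c_[X,Y,[0,0,1]]
def hood(p): return H.T@(np.array(p)-O)
E
python3 - <<'E'
from h import *
from rig import observe,optics
np.set_printoptions(precision=4,suppress=True)
s=observe();print(s['time_s'],s['position'],hood(s['position']),'tool in hood',H.T@s['tool_rot'],s['q'],s['grip_width'])
E
```

```text
time_s: 1.1
position: [0.3594, 0.1738, 0.2313]
tool_rot: [[-0.998, 0.062, 0.0], [0.062, 0.998, 0.0], [-0.0, 0.0, -1.0]]
ft_force: [0.2, 0.4, -0.5]
grip_width: 0.0001
gripper_force: 0.0
time_s: 2.1
position: [0.3864, -0.1503, 0.231]
tool_rot: [[-0.998, 0.062, -0.001], [0.062, 0.998, 0.001], [0.001, 0.001, -1.0]]
ft_force: [-0.8, 1.0, 0.9]
grip_width: -0.0
gripper_force: 0.0
2.1 [ 0.3864 -0.1503  0.231 ] [-0.1048 -0.2224  0.231 ] tool in hood [[-1.      0.0037 -0.0008]
 [ 0.0037  1.      0.0008]
 [ 0.0008  0.0008 -1.    ]] [ -37.7309    8.1256   93.8006    0.0125   78.1374 -124.1725] -2.595319575555393e-05
```

```bash
python3 -m jog '[[0,0,0,0,0,0.058,0],[0,0,0,0,0,0.058,0],[0,0,0,-0.03,0,0,0],[0,0,0,-0.03,0,0,0],[0,0,0,-0.01,0,0,0],[0,0,0,-0.01,0,0,0],[0,0,0,-0.008,0,0,0],[0,0,0,0,0,0,0]]'
python3 - <<'E'
from h import *
from rig import observe,optics
for n in ("scene","side"):
    im=optics.get_image(n); p=im['pixels']; pickle.dump(im,open(n+'1.pkl','wb'))
    c=p[220:340,380:480] if n=='scene' else p[250:370,270:370]
    globals()[n]=cv2.resize(c,None,fx=4,fy=4,interpolation=cv2.INTER_CUBIC)
cv2.imwrite('pics/tog1.png',np.hstack([scene,side])[:,:,::-1])
s=observe();print(s['time_s'],hood(s['position']),s['ft_force'])
E
```

```text
time_s: 3.1
position: [0.4748, -0.1562, 0.1154]
tool_rot: [[-0.998, 0.062, 0.001], [0.062, 0.998, -0.0], [-0.001, -0.0, -1.0]]
ft_force: [-0.2, 0.1, 0.7]
grip_width: 0.0002
gripper_force: 0.0
3.2 [-0.01651666 -0.22324035  0.11538451] [-1.22694278  0.28044127 -0.22697244]
```

View pics/tog1.png

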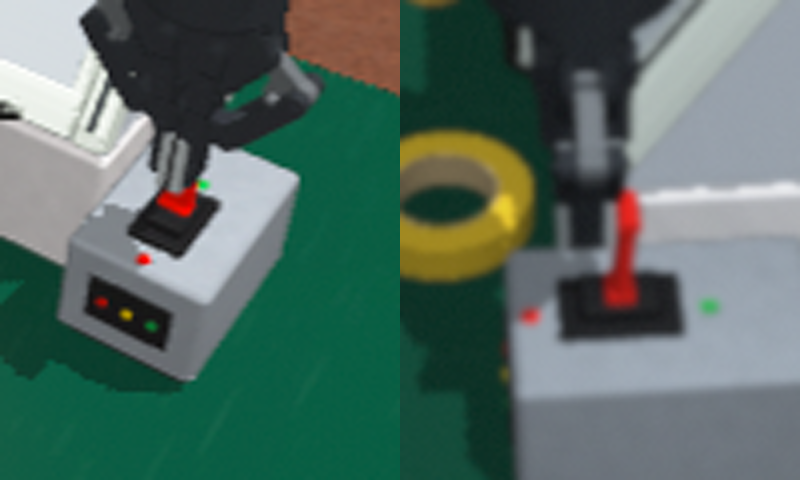

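The fingers stand directly behind the toggle, which is now about upright (right half, around (622,240)). I'll keep pushing.

```bash
python3 -m jog '[[0,0,0,-0.005,0,0,0],[0,0,0,-0.005,0,0,0],[0,0,0,-0.003,0,0,0],[0,0,0,0,0,0,0]]'
python3 -m jog '[[0,0,0,-0.003,0,0,0],[0,0,0,0,0,0,0]]'
python3 -m jog '[[0,0,0,-0.003,0,0,0],[0,0,0,0,0,0,0]]'
```

```text
time_s: 3.7
position: [0.4879, -0.1571, 0.1153]
tool_rot: [[-0.998, 0.062, 0.001], [0.062, 0.998, -0.0], [-0.001, -0.0, -1.0]]
ft_force: [0.1, 0.4, 0.3]
grip_width: 0.0004
gripper_force: 0.2
time_s: 3.95
position: [0.4888, -0.157, 0.1151]
tool_rot: [[-0.998, 0.061, -0.005], [0.061, 0.998, 0.001], [0.005, 0.0, -1.0]]
ft_force: [-11.0, -1.8, 3.3]
grip_width: -0.0002
gripper_force: 5.4
time_s: 4.2
position: [0.4894, -0.1569, 0.1149]
tool_rot: [[-0.998, 0.061, -0.011], [0.061, 0.998, 0.001], [0.011, 0.001, -1.0]]
ft_force: [-21.8, -2.3, 9.3]
grip_width: -0.0002
gripper_force: 12.1
```

```bash
python3 -m jog '[[0,0,0,0.055,0,0,0],[0,0,0,0.055,0,-0.02,0],[0,0,0,0,0,-0.02,0],[0,0,0,0.01,0.0557,0,0],[0,0,0,0.01,0.0557,0,0],[0,0,0,0.01,0.0557,0,0],[0,0,0,0.01,0.0557,0,0],[0,0,0,0,0,0,0],[0,0,0,0,0,0,0]]'
python3 - <<'E'
from h import *
from rig import observe,optics
np.set_printoptions(precision=4,suppress=True)
im=optics.get_image('side'); p=im['pixels']
sc=optics.get_image('scene')['pixels']
cv2.imwrite('pics/tog2.png',np.hstack([cv2.resize(p[150:390,230:470],None,fx=1.66,fy=1.66),cv2.resize(sc[200:340,340:480],(398,398),interpolation=cv2.INTER_CUBIC)])[:,:,::-1])
for n,q in(('side',p),('scene',sc)):
    m=cv2.inRange(cv2.cvtColor(q,cv2.COLOR_RGB2HSV),(0,180,120),(5,255,255));k,l,st,ce=cv2.connectedComponentsWithStats(m)
    print(n,[(st[i].tolist()) for i in range(1,k) if st[i][4]>12])
s=observe();print(s['time_s'],hood(s['position']),s['ft_force'],s['q'])
E
```

```text
time_s: 5.32
position: [0.3581, 0.0741, 0.1556]
tool_rot: [[-0.998, 0.061, 0.001], [0.061, 0.998, -0.0], [-0.001, -0.0, -1.0]]
ft_force: [0.3, 0.5, -0.6]
grip_width: 0.0003
gripper_force: 0.0
side [[321, 301, 17, 25, 157]]
scene [[419, 251, 16, 23, 175]]
5.425 [-0.1461 -0.0009  0.1554] [ 0.9317 -0.6894 -0.3933] [ -7.1849   8.333  108.1416  -0.004   63.4823 -93.5315]
```

View pics/tog2.png

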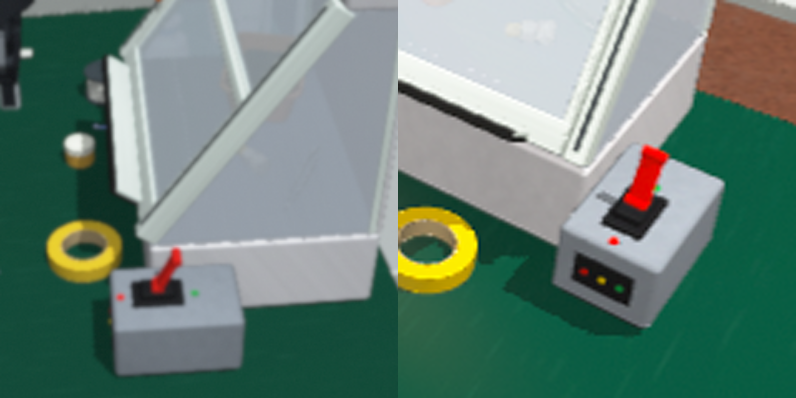

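```bash
python3 -m jog '[[0,-0.16,0,0,0,0,0],[0,-0.16,0,0,0,0,0],[0,-0.16,0,0,0,0,0],[0,0,0,0,0,0,0]]'
python3 - <<'E'
from h import *
from rig import observe,optics
np.set_printoptions(precision=4,suppress=True)
a=pickle.load(open('scene0.pkl','rb'));b=pickle.load(open('side0.pkl','rb'))
p0=tri((a,(422.6,261)),(b,(312.2,300)))[0];p1,r=tri((a,(430.5,253)),(b,(335,303)))
print(hood(p0),hood(p1),r)
s=observe();print(hood(s['position']),s['q'],H.T@s['tool_rot'])
E
```

```text
time_s: 5.92
position: [0.356, 0.0735, 0.1547]
tool_rot: [[-0.887, 0.064, 0.458], [0.057, 0.998, -0.029], [-0.459, 0.0, -0.888]]
ft_force: [1.0, 0.5, 1.1]
grip_width: 0.0003
gripper_force: 0.0
[-0.0222 -0.2217  0.132 ] [ 0.0138 -0.2241  0.1274] 0.0006528315746197866
[-0.1482 -0.0008  0.1547] [ -9.0459  -0.8879 125.4143   5.1905  28.3442 -99.3285] [[-0.8884  0.006   0.4591]
 [ 0.0054  1.     -0.0026]
 [-0.4591  0.0001 -0.8884]]
```

```bash
python3 -m jog '[[0,0,0,-0.013,0,0.038,0],[0,0,0,-0.013,0,0.038,0],[0,-0.16,0,0,0,0,0],[0,-0.16,0,0,0,0,0],[0,-0.16,0,0,0,0,0],[0,0,0,0,0,0,0]]'
python3 - <<'E'
from h import *
from rig import observe,optics
np.set_printoptions(precision=4,suppress=True)
s=observe();print(hood(s['position']),s['q'],H.T@s['tool_rot'])
E
```

```text
time_s: 6.68
position: [0.4195, 0.0684, 0.1386]
tool_rot: [[-0.783, 0.031, 0.621], [0.054, 0.998, 0.018], [-0.619, 0.047, -0.784]]
ft_force: [0.8, 0.3, -0.4]
grip_width: 0.0001
gripper_force: 0.0
[-0.0845 -0.0021  0.1386] [ -12.2586    7.267   128.2708   51.5657   10.98   -147.6514] [[-0.785  -0.0272  0.619 ]
 [ 0.008   0.9985  0.054 ]
 [-0.6195  0.0473 -0.7836]]
```

```bash
cat >> h.py <<'E'
from scipy.spatial.transform import Rotation as Ro
def togo(s,tilt,target):
    t=np.radians(tilt);c,n=np.cos(t),np.sin(t)
    G=np.array([[-c,0,n],[0,1,0],[-n,0,-c]]);R=H.T@s['tool_rot']
    d=np.array(target)-hood(s['position'])
    print('turn',Ro.from_matrix(R.T@G).as_rotvec(),'shift now',R.T@d,'after turn',G.T@d,'hood',hood(s['position']),'q',s['q'],'f',s['ft_force'])
E
python3 - <<'E'
from h import *
from rig import observe
np.set_printoptions(precision=4,suppress=True)
togo(observe(),33,(-.075,0,.135))
E
```

```text
turn [ 0.0543  0.0924 -0.0055] shift now [-0.0052  0.0017  0.0088] after turn [-0.006   0.0021  0.0082] hood [-0.0845 -0.0021  0.1386] q [ -12.2586    7.267   128.2708   51.5657   10.98   -147.6514] f [ 0.7852  0.3457 -0.3897]
```

```bash
python3 -m jog '[[0.054,0.092,-0.006,0,0,0,0],[0,0,0,0,0,0,0],[0,0,0,0,0,0,0],[0,0,0,0,0,0,0]]'
python3 - <<'E'
from h import *
from rig import observe
np.set_printoptions(precision=4,suppress=True)
togo(observe(),33,(-.075,0,.135))
E
```

```text
time_s: 7.18
position: [0.4182, 0.0738, 0.1372]
tool_rot: [[-0.805, 0.027, 0.592], [0.048, 0.999, 0.02], [-0.591, 0.045, -0.805]]
ft_force: [-0.0, -0.8, -0.2]
grip_width: 0.0002
gripper_force: 0.0
turn [0.0546 0.0564 0.0006] shift now [-0.0077 -0.0036  0.0082] after turn [-0.0081 -0.0032  0.0079] hood [-0.0861  0.0032  0.1372] q [ -10.8615    7.2731  126.8755   36.8248   12.6525 -132.2049] f [-0.0141 -0.7601 -0.1824]
```

```bash
python3 -m jog '[[0.055,0.056,0,0,0,0,0],[0,0,0,-0.008,-0.003,0.008,0],[0,0,0,0,0,0,0],[0,0,0,0,0,0,0]]'
python3 - <<'E'
from h import *
from rig import observe,optics
np.set_printoptions(precision=4,suppress=True)
togo(observe(),33,(-.045,0,.103))
for n in('wrist','side','scene'):
    im=optics.get_image(n);pickle.dump(im,open(n+'2.pkl','wb'))
w=pickle.load(open('wrist2.pkl','rb'))['pixels'];p=im=pickle.load(open('side2.pkl','rb'))['pixels']
cv2.imwrite('pics/v2.png',np.hstack([cv2.resize(w,(460,345)),cv2.resize(p[120:320,200:400],(340,345))])[:,:,::-1])
E
```

```text
time_s: 7.68
position: [0.4284, 0.0728, 0.1341]
tool_rot: [[-0.825, 0.037, 0.565], [0.047, 0.999, 0.004], [-0.564, 0.029, -0.825]]
ft_force: [-0.5, -0.2, -0.1]
grip_width: 0.0001
gripper_force: 0.0
turn [0.0365 0.023  0.0019] shift now [-0.008  -0.0044  0.043 ] after turn [-0.009  -0.0028  0.0429] hood [-0.0759  0.0028  0.1341] q [  -9.4743    8.6538  124.3189   23.2279   14.1539 -117.7615] f [-0.5217 -0.1686 -0.0577]
```

View pics/v2.png

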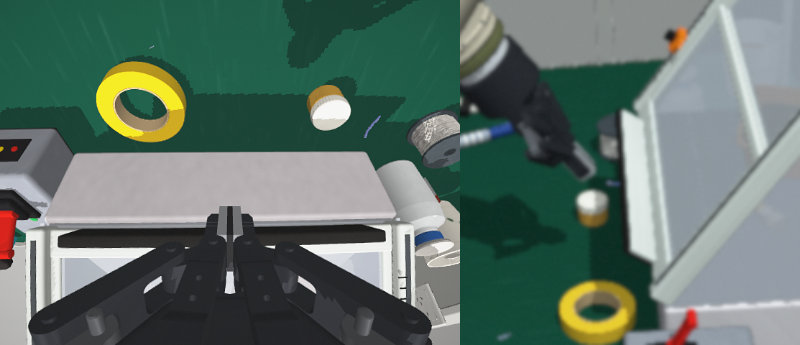

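```bash
python3 -m jog '[[0.03,0.02,0,0,-0.003,0.022,0],[0,0,0,0,0,0.021,0],[0,0,0,0,0,0,0],[0,0,0,0,0,0,0]]'
python3 - <<'E'
from h import *
from rig import observe,optics
np.set_printoptions(precision=4,suppress=True)
togo(observe(),33,(-.036,0,.110))
im=optics.get_image('side');pickle.dump(im,open('side3.pkl','wb'));p=im['pixels']
cv2.imwrite('pics/v3.png',cv2.resize(p[150:290,260:360],None,fx=4,fy=4,interpolation=cv2.INTER_CUBIC)[:,:,::-1])
E
```

```text
time_s: 8.32
position: [0.4531, 0.0689, 0.1039]
tool_rot: [[-0.839, 0.053, 0.542], [0.047, 0.999, -0.024], [-0.543, 0.005, -0.84]]
ft_force: [0.7, 0.4, 0.5]
grip_width: -0.0001
gripper_force: 0.0
turn [ 0.0075 -0.0022  0.0021] shift now [-0.0159 -0.0004  0.003 ] after turn [-0.0159 -0.0004  0.003 ] hood [-0.051   0.0004  0.1039] q [  -7.8918   15.0854  122.5317   16.8451   10.0403 -110.5437] f [0.6848 0.4132 0.4695]
```

View pics/v3.png

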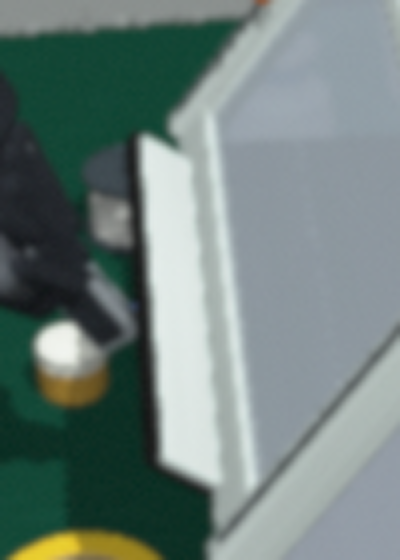

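```bash
python3 -m jog '[[0,0.04,0,-0.006,0,0,0],[0,0,0,-0.005,0,0.003,0],[0,0,0,-0.004,0,0.001,0],[0,0,0,0,0,0,0],[0,0,0,0,0,0,0]]'
python3 - <<'E'
from h import *
from rig import observe,optics
np.set_printoptions(precision=4,suppress=True)
togo(observe(),33,(-.036,0,.110))
E
```

```text
time_s: 9.0
position: [0.4677, 0.0683, 0.1077]
tool_rot: [[-0.86, 0.052, 0.508], [0.048, 0.999, -0.022], [-0.508, 0.005, -0.861]]
ft_force: [-4.4, 2.2, 0.2]
grip_width: 0.0003
gripper_force: 1.7
turn [ 0.0079 -0.0431  0.0024] shift now [-0.0015 -0.0006 -0.0017] after turn [-0.0016 -0.0006 -0.0017] hood [-0.0364  0.0006  0.1077] q [  -7.5352   15.5498  118.519     9.5543   15.7063 -102.9589] f [-4.4152  2.2416  0.1721]
```

```bash
python3 -m jog '[[0,0,0,-0.0045,0,-0.002,0],[0,0,0,-0.0091,0,-0.0041,0],[0,0,0,-0.0091,0,-0.0041,0],[0,0,0,-0.0091,0,-0.0041,0],[0,0,0,-0.0091,0,-0.0041,0],[0,0,0,-0.0091,0,-0.0041,0],[0,0,0,0,0,0,0]]'
python3 - <<'E'
from h import *
from rig import observe,optics
np.set_printoptions(precision=4,suppress=True)
s=observe();togo(s,30.5,(-.036,0,.110))
for n in('wrist','side','scene'):
    im=optics.get_image(n);pickle.dump(im,open(n+'4.pkl','wb'))
L=lambda f:pickle.load(open(f,'rb'))['pixels']
cv2.imwrite('pics/v4.png',np.hstack([cv2.resize(L('scene4.pkl')[120:270,260:410],(400,400),interpolation=cv2.INTER_CUBIC),cv2.resize(L('side4.pkl')[120:270,250:400],(400,400),interpolation=cv2.INTER_CUBIC)])[:,:,::-1])
E
```

```text
time_s: 9.88
position: [0.5012, 0.066, 0.1541]
tool_rot: [[-0.858, 0.053, 0.511], [0.048, 0.999, -0.023], [-0.512, 0.005, -0.859]]
ft_force: [-0.7, 0.7, 0.1]
grip_width: 0.0001
gripper_force: 0.0
turn [0.0072 0.0049 0.0025] shift now [ 0.051  -0.0003  0.0209] after turn [ 0.0509 -0.0003  0.0212] hood [-0.0029  0.0003  0.1541] q [ -7.1818  12.9555 110.2306   5.3779  26.2133 -98.2662] f [-0.6856  0.6636  0.0618]
```

View pics/v4.png

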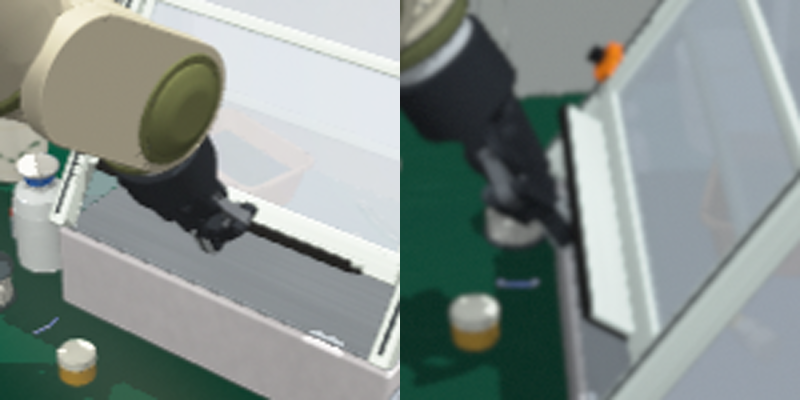

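```bash
cat >> h.py <<'E'
u=np.array([.5736,0,.8192]);nx=np.array([.8192,0,-.5736])
def W(y,d,s): return O+H@(np.array([-.025,y,.122])+d*nx+s*u)   # d from lip_underside depth
E
python3 - <<'E'
from h import *
np.set_printoptions(precision=1,suppress=True)
a=pickle.load(open('scene0.pkl','rb'));b=pickle.load(open('side0.pkl','rb'))
print('lip nose check s=0 L,R scene',proj(a,[W(.13,-.015,0),W(-.13,-.015,0)]).ravel(),'side',proj(b,[W(.13,-.015,0),W(-.13,-.015,0)]).ravel(),'pick scene 287.4 207,381.7 248.7 side 293.9 183.9 299.7 265.5')
for n,im,(x0,y0,x1,y1) in(('scene',a,(283,154,303,174)),('side',b,(318,134,336,152))):
    hsv=cv2.cvtColor(im['pixels'],cv2.COLOR_RGB2HSV);m=cv2.inRange(hsv,(5,120,120),(20,255,255));k=im['pixels'].max(2)<60
    print(n,'x0',x0)
    for y in range(y0,y1):print(y,''.join('O' if m[y,x] else 'k' if k[y,x] else '.' for x in range(x0,x1)))
    for d in(0,.015):
      for s in(.09,.1,.11):print(d,s,proj(im,[W(.15,d,s),W(.17,d,s)]).ravel())
E
```

```text
lip nose check s=0 L,R scene [287.9 206.7 380.9 248. ] side [293.8 184.2 299.5 265. ] pick scene 287.4 207,381.7 248.7 side 293.9 183.9 299.7 265.5
scene x0 283
154 ....................
155 ....................
156 ....................
157 ....................
158 .......O............
159 ......OOOOO.........
160 ......OOOOOOOO......
161 ........OOOOOOO.....
162 .....kkk.OOOOOO.....
163 ....kkkkkOOOOOO.....
164 ....kkkkkOOOOOO.....
165 ....kkkkkOOOOOOO....
166 ....OO..OOOOOOOO....
167 ....OOOOOOOOOOO.....
168 .....OOOOOOOOO......
169 ........OOOO........
170 .........OOO........
171 ....................
172 ....................
173 ....................
0 0.09 [296.9 169.8 290.6 167.3]
0 0.1 [298.3 165.9 291.9 163.4]
0 0.11 [299.6 162.  293.2 159.6]
0.015 0.09 [300.2 170.7 293.8 168.3]
0.015 0.1 [301.5 166.9 295.2 164.4]
0.015 0.11 [302.8 163.  296.5 160.6]
side x0 318
134 ..................
135 ..................
136 ...........OO.....
137 ..........OOOOO...
138 .....kk..OOOOOOO..
139 ....kkkk.OOOOOOO..
140 ....kkkk.OOOOOO...
141 ...kkkkk.OOOOOO...
142 ....kkk.OOOOOOO...
143 ........OOOOOO....
144 ......OOOOOOO.....
145 .....OOOOOOOO.....
146 .....OOOOOOO......
147 .....OOOOOOO......
148 .....OOOOO........
149 ......OOO.........
150 .......O..........
151 ..................
0 0.09 [324.6 149.5 323.8 144.8]
0 0.1 [327.4 145.7 326.6 141.1]
0 0.11 [330.3 141.9 329.5 137.3]
0.015 0.09 [330.7 153.1 329.9 148.4]
0.015 0.1 [333.6 149.3 332.7 144.7]
0.015 0.11 [336.5 145.5 335.6 140.9]
```

Run:
```python
from h import *
from scipy.optimize import least_squares
np.set_printoptions(precision=4,suppress=True)
a=pickle.load(open('scene0.pkl','rb'));b=pickle.load(open('side0.pkl','rb'));b4=pickle.load(open('side4.pkl','rb'));a4=pickle.load(open('scene4.pkl','rb'))
def pane(p): q=hood(p)-np.array([-.025,0,.122]);return np.array([q[1],q@nx,q@u])
for n,p,q in(('screw',(289,163.6),(323.4,140)),('orange',(293.3,164.3),(328.4,142.7))):
    x,r=tri((a,p),(b,q));print(n,'y,d,s',pane(x),r)
pl=O+H@np.array([-.025,0,.122])
for d in(-.003,0,.005): print('tip scene at d',d,pane(onplane(a,(298.4,165.3),pl+H@(nx*d),H@nx)))
for n,y,p,im in(('L side',.13,(312.7,160.2),b4),('R side',-.13,(319.8,239.3),b4),('R scene',-.13,(260+360*.375-.4,120+271*.375-.3),a4)):
    f=lambda v:proj(im,W(y,-.015,v[0])).ravel()-p
    o=least_squares(f,[.05]);print(n,'sash s',o.x,f(o.x))
# images from wrist: is orange visible?
w=pickle.load(open('wrist4.pkl','rb'));m=cv2.inRange(cv2.cvtColor(w['pixels'],cv2.COLOR_RGB2HSV),(5,150,120),(16,255,255));k,l,st,ce=cv2.connectedComponentsWithStats(m);print([st[i].tolist() for i in range(1,k) if st[i][4]>15], proj(w,[W(.15,0,.1),W(.13,-.015,.05)]).ravel())
```

```text
screw y,d,s [ 0.174  -0.0055  0.0972] 0.00014825699694785759
orange y,d,s [0.1685 0.0046 0.0993] 0.00023244594429286012
tip scene at d -0.003 [ 0.1482 -0.003   0.1016]
tip scene at d 0 [ 0.1502 -0.      0.1015]
tip scene at d 0.005 [0.1535 0.005  0.1013]
L side sash s [0.066] [-0.5244 -0.3947]
R side sash s [0.0613] [0.4861 0.3987]
R scene sash s [0.0645] [-2.9904 -1.1562]
[[621, 407, 19, 37, 285]] [629.9737 425.4202 612.5664 326.3237]
```

```bash
python3 -m jog '[[0,0,0,-0.0027,0,-0.0012,0],[0,0,0,-0.0027,0,-0.0012,0],[0,0,0,-0.0027,0,-0.0012,0],[0,0,0,-0.0027,0,-0.0012,0],[0,0,0,-0.0027,0,-0.0012,0],[0,0,0,-0.0027,0,-0.0012,0],[0,0,0,-0.0027,0,-0.0012,0],[0,0,0,-0.0027,0,-0.0012,0],[0,0,0,-0.0027,0,-0.0012,0],[0,0,0,-0.0027,0,-0.0012,0]]'
cat > m.py <<'E'
from h import *
from rig import observe,optics
from scipy.optimize import least_squares
np.set_printoptions(precision=4,suppress=True)
s=observe();p=hood(s['position'])-np.array([-.036,0,.1077]);print('finger s',p@u,'d',p@nx,s['ft_force'],s['q'])
im=optics.get_image('side');pickle.dump(im,open('side5.pkl','wb'));b0=pickle.load(open('side0.pkl','rb'))
# lip nose black edge: along rays of a pane-normal scan at y=-.10: dark/bright profile along s at nose (d=-.015)
def edge(im,y):
    S=np.arange(-.02,.13,.0005);uv=proj(im,[W(y,-.015,x) for x in S])
    g=cv2.remap(cv2.cvtColor(im['pixels'],cv2.COLOR_RGB2GRAY).astype(np.float32),uv[:,0].astype(np.float32)[None],uv[:,1].astype(np.float32)[None],cv2.INTER_LINEAR)[0]
    return S[np.argmax(cv2.GaussianBlur(np.gradient(g)[None],(9,1),0)[0])]  # dark rubber -> bright bar
for y in(-.12,-.11,-.1,-.09): print(y,'sash s',edge(im,y)-edge(b0,y))
E
python3 m.py
```

```text
time_s: 11.28
position: [0.5171, 0.0652, 0.177]
tool_rot: [[-0.86, 0.052, 0.508], [0.048, 0.999, -0.022], [-0.508, 0.005, -0.861]]
ft_force: [-3.5, -0.2, -1.9]
grip_width: -0.0001
gripper_force: 1.8
finger s 0.08489812039715376 d 0.00043936310930752155 [-3.4548 -0.2364 -1.9   ] [ -7.0056  12.2483 105.8868   4.3886  31.4584 -97.0394]
-0.12 sash s 0.09300000000000008
-0.11 sash s 0.09250000000000008
-0.1 sash s 0.09250000000000008
-0.09 sash s 0.09200000000000008
```

Run:
```python
from h import *
from rig import optics
im=pickle.load(open('side5.pkl','rb'));w=optics.get_image('wrist');pickle.dump(w,open('wrist5.pkl','wb'))
def crop(im,x,y,w,h,f,P):
    o=cv2.resize(im['pixels'][y:y+h,x:x+w],None,fx=f,fy=f,interpolation=cv2.INTER_CUBIC)
    for p,c in P:
        q=(proj(im,p)[0]-(x,y)+.5)*f;cv2.circle(o,tuple(int(v) for v in q),2,c,-1)
    return o
P=[(W(.13,-.015,s),c) for s,c in((.085,(255,0,0)),(.0925,(0,0,255)),(.1,(255,0,255)))]+[(W(-.13,-.015,s),c) for s,c in((.085,(255,0,0)),(.0925,(0,0,255)),(.1,(255,0,255)))]+[(W(.15,0,.1),(0,255,0))]
A=crop(im,300,120,80,120,5,P);B=crop(w,540,300,100,150,4,P)
cv2.imwrite('pics/v5.png',np.hstack([A,B])[:,:,::-1])
```

```text
(no output)
```

View pics/v5.png

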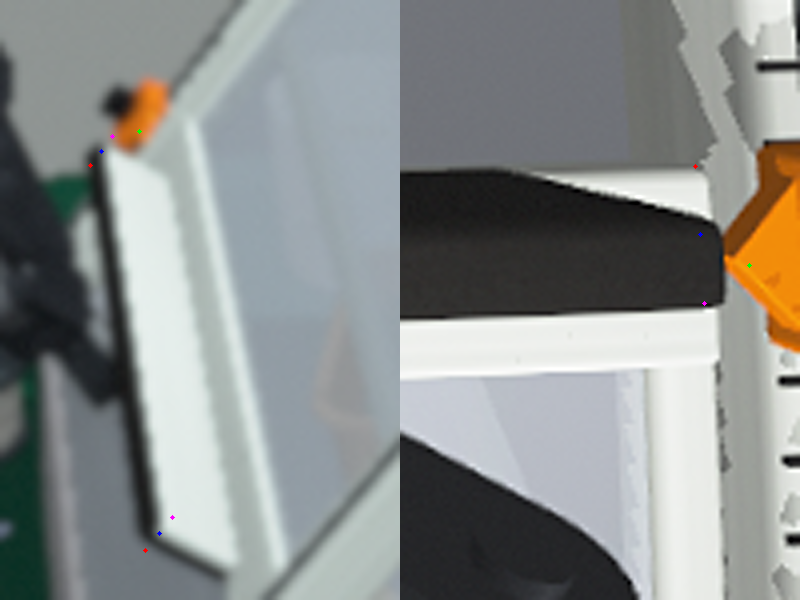

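The wrist crop (right half) shows the pointer tip at (724,262) and the nose/underside crease at about row 240. That matches sash travel of about 92.5 mm, with the pointer at about 100 mm, so 7 mm remain.

```bash
python3 -m jog '[[0,0,0,-0.0014,0,-0.0006,0],[0,0,0,-0.0014,0,-0.0006,0],[0,0,0,-0.0014,0,-0.0006,0],[0,0,0,-0.0014,0,-0.0006,0],[0,0,0,-0.0009,0,-0.0004,0],[0,0,0,0,0,0,0]]'
python3 m.py
```

```text
time_s: 12.12
position: [0.5213, 0.065, 0.1827]
tool_rot: [[-0.859, 0.053, 0.508], [0.048, 0.999, -0.022], [-0.509, 0.005, -0.861]]
ft_force: [-4.3, 1.0, 0.1]
grip_width: 0.0001
gripper_force: 1.7
finger s 0.09205273099600837 d 0.0006268153179535127 [-4.3496  0.9988  0.1377] [ -6.9667  12.1341 104.8155   4.2182  32.6049 -96.8105]
-0.12 sash s 0.10000000000000009
-0.11 sash s 0.10050000000000009
-0.1 sash s 0.09850000000000009
-0.09 sash s 0.10050000000000009
```

```bash
python3 -m jog '[[0,0,0,0.003,0,0.0014,0],[0,0,0,0.009,0,0.004,0],[0,0,0,0.018,0,-0.035,0],[0,0,0,0.021,0,-0.045,0],[0,0,0,0.021,0,-0.045,0],[0,0,0,0,0,0,0],[0,0,0,0,0,0,0]]'
python3 m.py
python3 - <<'E'
from h import *
from rig import optics
a=pickle.load(open('side0.pkl','rb'));b=pickle.load(open('side5.pkl','rb'))
c=[]
for im in(a,b):
    p=im['pixels'][130:155,316:340];m=cv2.inRange(cv2.cvtColor(p,cv2.COLOR_RGB2HSV),(5,120,120),(20,255,255));M=cv2.moments(m,True);c.append((M['m10']/M['m00'],M['m01']/M['m00'],M['m00']))
print('pointer',c)
q=b['pixels'];m=cv2.inRange(cv2.cvtColor(q,cv2.COLOR_RGB2HSV),(0,180,120),(5,255,255));k,l,st,ce=cv2.connectedComponentsWithStats(m);print('toggle',[st[i].tolist() for i in range(1,k) if st[i][4]>12])
E
```

```text
time_s: 13.05
position: [0.3988, 0.071, 0.2486]
tool_rot: [[-0.859, 0.053, 0.508], [0.048, 0.999, -0.022], [-0.509, 0.005, -0.861]]
ft_force: [0.6, 0.4, -0.4]
grip_width: 0.0003
gripper_force: 0.0
finger s 0.07568564928047379 d -0.13765811689323956 [ 0.5973  0.3817 -0.3689] [ -8.9596  -6.1307 111.783    4.7169  44.01   -98.3663]
-0.12 sash s 0.10000000000000009
-0.11 sash s 0.10050000000000009
-0.1 sash s 0.09850000000000009
-0.09 sash s 0.10050000000000009
pointer [(11.94047619047619, 12.738095238095237, 84.0), (12.757575757575758, 11.378787878787879, 66.0)]
toggle [[321, 301, 17, 25, 158]]
```

Run:
```python
from h import *
from rig import optics
b=pickle.load(open('side5.pkl','rb'));a=pickle.load(open('side0.pkl','rb'));w=optics.get_image('wrist')
for n,im in(('before',a),('now',b)):
    m=cv2.inRange(cv2.cvtColor(im['pixels'],cv2.COLOR_RGB2HSV),(5,120,120),(20,255,255));print(n)
    for y in range(135,152):print(y,''.join('.O'[int(m[y,x]>0)] for x in range(318,336)))
m=cv2.inRange(cv2.cvtColor(w['pixels'],cv2.COLOR_RGB2HSV),(5,150,120),(16,255,255));k,l,st,ce=cv2.connectedComponentsWithStats(m);print([(st[i].tolist(),ce[i]) for i in range(1,k) if st[i][4]>15],proj(w,[W(.15,0,.1),W(.1685,.0046,.0993)]).ravel())
```

```text
before
135 ..................
136 ...........OO.....
137 ..........OOOOO...
138 .........OOOOOOO..
139 .........OOOOOOO..
140 .........OOOOOO...
141 .........OOOOOO...
142 ........OOOOOOO...
143 ........OOOOOO....
144 ......OOOOOOO.....
145 .....OOOOOOOO.....
146 .....OOOOOOO......
147 .....OOOOOOO......
148 .....OOOOO........
149 ......OOO.........
150 .......O..........
151 ..................
now
135 ..................
136 ...........OO.....
137 ..........OOOOO...
138 .........OOOOOOO..
139 .........OOOOOOO..
140 .........OOOOOO...
141 .........OOOOOO...
142 ........OOOOOOO...
143 .......OOOOOOO....
144 ......OOOOOOO.....
145 ......OOOOOOO.....
146 ........OOOO......
147 ..........O.......
148 ..................
149 ..................
150 ..................
151 ..................
[([488, 324, 36, 31, 166], array([505.23493976, 333.04819277]))] [490.38985496 341.02573717 507.67689352 338.97294263]
```

The pointer hasn't moved: its upper pixels are identical and only its lower part is now hidden by the lip. The sash is at about 100 mm, the toggle is on and the arm is clear, so I'm handing the job in.

```bash
python3 -c "
from rig import job
print(job.close_job())"
```

```text
the job is handed in; nothing more can be done
None
```

I handed the job in with the toggle fully on and the sash standing at about 100 mm of travel, level with the pointer tip by my camera measurements. The pointer was unmoved and the arm was clear. The hand-in call gave no verdict, and I did not re-measure the bottle, pot, tape roll and spool at the end.

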